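# Put the gauges back into their foam inlays

### The job

The first part off the lathe has been checked: put the four gauges lying on the mat - the plug gauge, the small ring gauge, the large ring gauge and the dial indicator - back into the drawer tray, each lying flat, fully down in the foam cut-out shaped for it. Set them down gently, never drop one, and leave the brass sample part standing where it is on the mat.

Things in the scene. Friction and masses are not known exactly. Their poses are not given: they have to be found in the camera images.
- plug_gauge: Plug gauge lying on the mat, 116 mm long along its y. Dark hexagonal handle, y -38 to +22 mm, on a flat: 24 mm high, 27.7 mm wide in x over the side edges at mid height. Bright 18 mm plug 36 mm long at +y; short 18 mm plug with red collar at -y. Origin: middle of the length, underside; z up. 0.28 kg, balances near the origin. Mat top is 3 mm over the bench.
- small_ring: Small ring gauge lying flat on the teal mat: knurled steel ring, outside diameter 42 mm, bore 20 mm, 20 mm high. Origin: centre of the underside; z up along the bore. 0.16 kg.
- large_ring: Large ring gauge lying flat on the teal mat: knurled steel ring, outside diameter 62 mm, bore 38 mm, 22 mm high. Origin: centre of the underside; z up along the bore. 0.33 kg.
- indicator: Dial indicator on its back on the mat, 100 mm long along its y. Round case centred at y -22 mm, 24 mm high, white face; steel bezel 56 mm wide from z 12 mm up, 52 mm below. Thin stem (8 mm, brass tip) out to y +50 mm, its axis at z 10 mm. Origin: middle of the length, underside; z up. 0.17 kg. Grasp the case over its centre, across x.
- inlay_plug: Inlay for the plug gauge (either way round). Fixed foam block 100 x 140 x 13 mm, black top over yellow, in a blue tray (rim 21 mm over bench). Origin: centre of underside and of cut-out; y along the 140 side, z up. Cut-out floor (yellow) at z 5 mm, top 13 mm. Cut-out: rectangle 40 (x) x 128 (y) mm, with finger notches 72 mm wide in x for |y| < 16.
- inlay_small_ring: Inlay for the small ring gauge. Fixed foam block 100 x 140 x 13 mm, black top over yellow, in a blue tray (rim 21 mm over bench). Origin: centre of underside and of cut-out; y along the 140 side, z up. Cut-out floor (yellow) at z 5 mm, top 13 mm. Cut-out: circle 54 mm in diameter, with finger notches 84 mm wide in x for |y| < 13.
- inlay_large_ring: Inlay for the large ring gauge. Fixed foam block 100 x 140 x 13 mm, black top over yellow, in a blue tray (rim 21 mm over bench). Origin: centre of underside and of cut-out; y along the 140 side, z up. Cut-out floor (yellow) at z 5 mm, top 13 mm. Cut-out: circle 74 mm in diameter, with finger notches 93 mm wide in x for |y| < 14.
- inlay_indicator: Inlay for the indicator, stem to +y. Fixed foam block 100 x 140 x 13 mm, black top over yellow, in a blue tray (rim 21 mm over bench). Origin: centre of underside and of cut-out; y along the 140 side, z up. Cut-out floor (yellow) at z 5 mm, top 13 mm. Cut-out: keyhole: circle 68 mm at y -22, stem slot 24 mm wide to y +56, finger notches 93 mm wide in x at y -36 to -8.
- sample: Turned brass sample part standing on the mat among the gauges: stepped, 26 mm in diameter at the foot, 40 mm high. Origin: centre of the underside; z up. It stays where it is.
Not all that is in view belongs to the job. What is shaped like the indicator but red is not meant.

How it is judged:
At the end, for the whole second after the job is handed in: Each gauge rests in its own inlay: origins within 12 mm horizontally, its underside under 8.5 mm above the inlay's, tilt under 0.15 rad, y axes of plug gauge and indicator within 0.3 rad of the inlay's, speed under 0.02 m/s; the brass sample upright within 20 mm of its start (horizontal distance between plug_gauge and inlay_plug below 0.012 m and z of plug_gauge in the frame of inlay_plug between 0 and 0.0085 m and angle between each of plug_gauge, small_ring, large_ring, indicator's own z axis and vertical below 0.15 rad and linear speed of each of plug_gauge, small_ring, large_ring, indicator below 0.02 m/s and angle between the y axis of plug_gauge and the y axis of inlay_plug, either way round below 0.3 rad and horizontal distance between small_ring and inlay_small_ring below 0.012 m and z of small_ring in the frame of inlay_small_ring between 0 and 0.0085 m and horizontal distance between large_ring and inlay_large_ring below 0.012 m and z of large_ring in the frame of inlay_large_ring between 0 and 0.0085 m and horizontal distance between indicator and inlay_indicator below 0.012 m and z of indicator in the frame of inlay_indicator between 0 and 0.0085 m and angle between the y axis of indicator and the y axis of inlay_indicator, either way round below 0.3 rad and distance of sample from where it was at the start of the episode below 0.02 m and angle between sample's own z axis and vertical below 0.2 rad); the robot touches nothing.
It fails at once if the plug gauge is dropped (falls freely faster than 0.6 m/s, about 20 mm) (contact force between the fingers and plug_gauge below 0.01 N and linear speed of plug_gauge above 0.6 m/s).
It fails at once if the small ring is dropped (falls freely faster than 0.6 m/s, about 20 mm) (contact force between the fingers and small_ring below 0.01 N and linear speed of small_ring above 0.6 m/s).
It fails at once if the large ring is dropped (falls freely faster than 0.6 m/s, about 20 mm) (contact force between the fingers and large_ring below 0.01 N and linear speed of large_ring above 0.6 m/s).
It fails at once if the indicator is dropped (falls freely faster than 0.6 m/s, about 20 mm) (contact force between the fingers and indicator below 0.01 N and linear speed of indicator above 0.6 m/s).
It fails at once if the brass sample part is knocked over or pushed more than 20 mm (distance of sample from where it was at the start of the episode above 0.02 m or angle between sample's own z axis and vertical above 0.2 rad).
It also fails if it takes over 104 s, if anything falls off the work surface, if the arm or the gripper's body presses on something with over 40 N, if the wrist force passes 120 N, or if a joint passes its speed limit or range.

### The arm

A 6-joint arm with a two-finger parallel gripper is mounted at the origin on the work surface. World frame = base frame: x ahead of the robot, y to its left, z up, the work surface at z = 0. Lengths are in m, angles in rad, forces in N, time in s.
With the tool pointing down it reaches from about 0.25 to 0.775 m from the base axis. Payload 4 kg.
Tool frame: the origin (TCP) lies between the finger pads; the fingertips stand 14 mm ahead of it and the grasp point (between the pads) lies 5 mm behind it (nose_length is the distance from the TCP to the fingertips, in m); z points along the fingers, y is the line along which they close (so a half turn about z gives the same grasp; the last joint's range is limited). The gripper opens to 94 mm and grips with 3 to 60 N. Pads are 16 mm wide; open, the fingers measure 119 mm over their backs; the gripper's body (75 mm by 177 mm) begins 78 mm behind the grasp point.
Start: joints at [1.23, 0.087, 1.371, -0, 1.684, -0.103], TCP at [0.13, 0.535, 0.22] pointing down, gripper open.
Joint ranges: [-3.1, 3.1], [-0.76, 2.03], [0.27, 2.55], [-1.08, 4.22], [0.17, 2.65], [-2.57, 2.57]. Speed limits (rad/s): [2.79, 2.79, 3.14, 3.14, 3.14, 3.14].

### API

Orientations are given as [roll, pitch, yaw] about the fixed x, y, z axes, in that order (R = Rz(yaw) Ry(pitch) Rx(roll)).
In Python, from bench import * gives the robot as it stands.
- The arm moves only by the tool move_arm, never from a script. Its argument "steps" is one flat list of numbers, 7 for each row, row after row: the turn, a rotation vector about the world's x, y, z in rad, then the shift along the world's x, y, z in m, then the opening, from 0 (shut) to 1 (fully open). A call has 1 to 12 rows; each row is the pose to reach, as a shift and turn from the pose commanded when the call began; what a row does not reach only later rows make up. A row lasts 1/10 s, in which the tool goes at most 50 mm and 8.59 degrees, less where a joint would pass 70% of its speed; a pose out of reach is approached as far as the arm can. A call with a gripper value outside its range is refused whole. The fingers move at their own pace and stop on an object; the grip force is fixed at half the most. Time passes only in rows, so rows that repeat a pose let the fingers close. It gives the time, the measured TCP pose, the force, the opening and the grip force at its end, in the units of the state.
- get_obs(): the state, without advancing time (a new reading comes with each control period).
- snapshot(name): name is "side" or "top"; returns (picture, depth): 400x640x3 uint8, red, green, blue; 400x640 float32, m along the optical axis (not along the pixel's ray), 0 where there is no reading.
- camera_model(name): a dict with "fx", "fy", "cx", "cy" (pixels), "rvec" (rotation vector, rad) and "tvec" (3), from world to camera coordinates, as OpenCV has them. Camera axes: x right, y down, z forward; pixel columns grow to the right and rows downward; lengths in m; the calibration is good to about 2 mm. A picture is of the moment at which its call begins. camera_model takes no time and is no camera call.
- close_job(): hands the job in; it is judged then, once.
Trained networks look in the newest picture that a camera, given by its name, has taken for a name from the list of things; names that differ only in an ending like _2 or _b are one class to them, and where a whole thing is asked for, a point or a joint stands for the part that bears it (a point fixed in the world has none). Each returns a list of dicts, best first, with "score" (0 to 1); they miss things now and then, are a little off and sometimes report something else, mostly with a low value. They report only what shows in the picture. A call takes as long as a camera call. They do not tell look-alikes from the thing itself.
- silhouettes(camera, target): "pixels" (400x640 bool, what is visible of it) and "uv" ([column, row] in pixels, amid what is visible of it).
- spot_point(camera, target): "uv" ([column, row] in pixels: a listed point, or the origin of a listed thing).
The state is a dict: "time": time; "joint_positions": joint angles; "qvel": joint speeds; "joint_torque": joint torques, N m; "tool_pos": TCP position; "ee_rot": TCP orientation; "wrist_force": force on the tool from outside, world axes, zero at the start; "wrist_torque": the same for the moment, N m; "width": finger opening in m; "finger_force": force on a finger pad.
Only numpy, scipy, OpenCV 4.12 (cv2) and the standard library are available. Lean on these libraries where they do the work, as an engineer would, in place of code of your own. Each camera call takes 0.05 s, during which the arm holds its last target. There are 200 camera calls.

## Working session

There is one attempt and no reset: what is moved stays moved. The work goes in short steps, Python scripts to look and compute and a tool call to move; the robot and the scene stay as the last step left them, time stands still between calls to the robot, and variables do not carry over. Pictures are saved under pics/ and viewed, at most 14 in all, crops included, and the job is handed in when it is done.

Besides the shell and the picture viewer there is one more tool, called after "Call:" by a JSON object that holds its "method" and its "body". move_arm: Moves the arm, as the interface text tells. Its arguments: {"type":"object","properties":{"steps":{"type":"array"}},"required":["steps"]}

```bash
mkdir -p pics; cat > h.py <<'E'
from bench import *
import numpy as np, cv2
def cam(n):
    c=camera_model(n); K=np.array([[c['fx'],0,c['cx']],[0,c['fy'],c['cy']],[0,0,1.]])
    return K,cv2.Rodrigues(np.array(c['rvec'],float))[0],np.array(c['tvec'],float)
def world(n,uv,d):
    K,R,t=cam(n); uv=np.atleast_2d(uv).astype(float); d=np.atleast_1d(d)
    r=np.c_[uv,np.ones(len(uv))]@np.linalg.inv(K).T*d[:,None]
    return (r-t)@R
def cloud(n,depth,mask):
    v,u=np.nonzero(mask&(depth>0)); return world(n,np.c_[u,v],depth[v,u])
def onplane(n,uv,z):
    K,R,t=cam(n); C=-R.T@t; d=R.T@np.linalg.inv(K)@np.r_[uv,1.]
    return C+d*(z-C[2])/d[2]
E
python3 - <<'E'
from h import *
for n in('top','side'):
    p,d=snapshot(n); cv2.imwrite(f'pics/{n}0.png',p[...,::-1]); np.save(f'd_{n}0.npy',d)
    K,R,t=cam(n); print(n,'C',(-R.T@t).round(3),K[0,0])
for k in 'plug_gauge small_ring large_ring indicator inlay_plug inlay_small_ring inlay_large_ring inlay_indicator sample'.split():
    for s in silhouettes('top',k)[:3]:
        d=np.load('d_top0.npy'); m=np.array(s['pixels']); P=cloud('top',d,m)
        if len(P)<20: continue
        zt=np.percentile(P[:,2],90); Q=P[P[:,2]>zt-.006][:,:2].astype(np.float32)
        r=cv2.minAreaRect(Q*1000)
        print(k,round(s['score'],2),np.round(s['uv']),m.sum(),'z',zt.round(4),'rect',np.round(r[0]),np.round(r[1]),round(r[2],1))
o=get_obs();print(o['tool_pos'],o['ee_rot'],o['width'])
E
```

```text
top C [ 0.367 -0.029  1.16 ] 477.73819494900386
side C [ 0.154 -0.802  0.559] 369.148992253556
plug_gauge 0.78 [374. 195.] 498 z 0.0277 rect [ 474. -114.] [ 23. 114.] 18.6
small_ring 0.7 [436. 189.] 230 z 0.0247 rect [ 477. -279.] [38. 38.] 88.3
large_ring 0.93 [370. 128.] 355 z 0.027 rect [ 621. -105.] [55. 61.] 87.6
indicator 0.93 [458. 267.] 524 z 0.0255 rect [ 299. -308.] [57. 53.] 88.4
indicator 0.76 [450. 134.] 558 z 0.0283 rect [ 613. -305.] [56. 57.] 43.5
indicator 0.6 [272. 144.] 2273 z 0.0176 rect [599. 124.] [100. 140.] 1.0
inlay_plug 0.76 [273. 146.] 2328 z 0.0176 rect [599. 123.] [101. 145.] 1.1
inlay_small_ring 0.95 [214. 188.] 2276 z 0.018 rect [498. 262.] [100. 139.] 0.8
inlay_large_ring 0.68 [218. 149.] 2236 z 0.0178 rect [597. 262.] [100. 143.] 1.2
inlay_indicator 0.96 [275. 186.] 2368 z 0.0177 rect [498. 123.] [103. 142.] 0.9
[0.1295689  0.53453012 0.21950334] [ 3.14151478e+00 -4.56077480e-06  2.90378365e+00] 0.0937415027838023
```

View pics/top0.png

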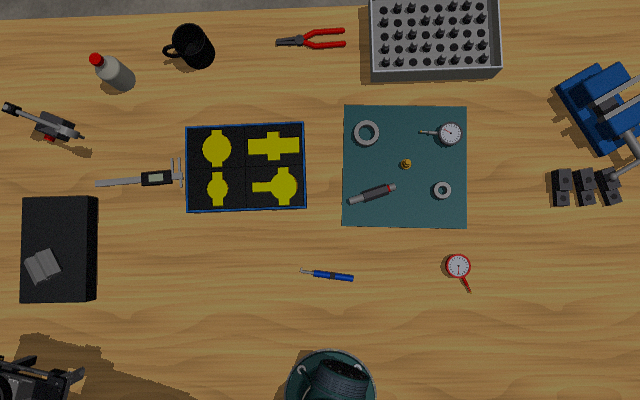

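View pics/side0.png

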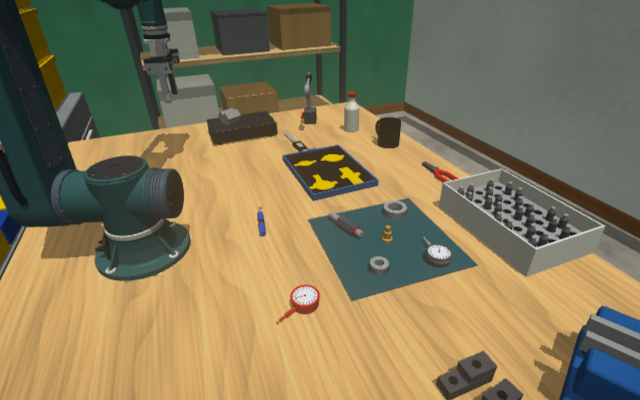

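```bash
python3 - <<'E'
from h import *
p,d=snapshot('top'); snapshot('side')
P=world('top',np.array([[404,120],[404,220],[350,215],[460,215],[320,250],[320,90]]),d[[120,220,215,215,250,90],[404,404,350,460,320,320]]);print('mat/bench z',P[:,2].round(4))
g=cv2.resize(p[100:235,180:470],None,fx=2.7,fy=2.7,interpolation=cv2.INTER_CUBIC)
cv2.imwrite('pics/crop.png',g[...,::-1])
hgt=dict(plug_gauge=.003,small_ring=.003,large_ring=.003,indicator=.003,sample=.003,inlay_plug=.005,inlay_small_ring=.005,inlay_large_ring=.005,inlay_indicator=.005)
for k,z in hgt.items():
    for c in('top','side'):
        for s in spot_point(c,k)[:2]: print(k,c,round(s['score'],2),np.round(s['uv']),(onplane(c,s['uv'],z)*1000)[:2].round(1))
# yellow floors
hsv=cv2.cvtColor(p,cv2.COLOR_RGB2HSV); m=cv2.inRange(hsv,(22,150,80),(38,255,255)); m[:100]=0;m[240:]=0
n,l,st,ce=cv2.connectedComponentsWithStats(m)
for i in range(1,n):
    if st[i,4]<100 or st[i,0]<180 or st[i,0]>310: continue
    v,u=np.nonzero(l==i); Q=np.array([onplane('top',[a,b],.0085)[:2] for a,b in zip(u,v)])*1000
    z=world('top',np.c_[u,v],d[v,u])[:,2]
    print('floor',ce[i].round(1),'mean',Q.mean(0).round(1),'lo',Q.min(0).round(1),'hi',Q.max(0).round(1),'z',np.median(z).round(4))
# objects: whole cloud above mat
for k in('plug_gauge','small_ring','large_ring','indicator','sample'):
    for s in silhouettes('top',k)[:2]:
        P=cloud('top',d,np.array(s['pixels'])); P=P[P[:,2]>.008]*1000
        c=P[:,:2].mean(0); w,V=np.linalg.eigh(np.cov((P[:,:2]-c).T)); a=V[:,1]
        print(k,np.round(s['uv']),'mean',c.round(1),'mm',((P.min(0)+P.max(0))/2).round(1),'ext',np.ptp(P,0).round(0),'ang',np.degrees(np.arctan2(a[1],a[0])).round(1))
E
```

```text
mat/bench z [ 0.0022  0.0015  0.0021  0.0046 -0.0015 -0.0068]
plug_gauge top 0.69 [372. 194.] [ 473.7 -115.2]
plug_gauge side 0.65 [347. 227.] [ 480.1 -113.2]
small_ring top 0.59 [437. 187.] [ 486.  -272.7]
small_ring top 0.38 [214. 149.] [595.5 270.3]
small_ring side 0.76 [378. 267.] [ 481.2 -274.9]
large_ring top 0.64 [369. 136.] [ 615.7 -112.8]
large_ring side 0.66 [394. 213.] [ 622.5 -105.2]
indicator top 0.79 [440. 133.] [ 617.7 -285.9]
indicator top 0.79 [458. 275.] [ 275.4 -310.8]
indicator side 0.72 [294. 311.] [ 272.6 -320.8]
indicator side 0.58 [434. 253.] [ 618.9 -285.1]
sample top 0.46 [404. 164.] [ 545.  -193.8]
sample top 0.15 [272. 144.] [602.9 125.7]
sample side 0.64 [388. 239.] [ 548.9 -197.4]
sample side 0.58 [322. 183.] [504.7 126.9]
inlay_plug top 0.92 [273. 146.] [598.9 123.3]
inlay_plug side 0.72 [350. 175.] [602.1 131.5]
inlay_small_ring top 0.98 [217. 186.] [502.2 262.7]
inlay_small_ring top 0.18 [403. 165.] [ 541.2 -192.6]
inlay_small_ring side 0.91 [305. 168.] [491.4 240.4]
inlay_large_ring top 0.89 [219. 149.] [595.1 259.3]
inlay_large_ring top 0.57 [369. 194.] [ 473.1 -106.9]
inlay_large_ring side 0.87 [330. 162.] [584.7 248.7]
inlay_indicator top 0.87 [277. 185.] [501.6 115.6]
inlay_indicator side 0.81 [318. 181.] [497.2 137.3]
floor [216.4 148.1] mean [597.2 263.8] lo [552.2 227.6] hi [642.7 299.7] z 0.0078
floor [273.  145.5] mean [599.2 123.8] lo [563.7  61.9] hi [633.4 185.7] z 0.0077
floor [278.8 185.9] mean [499.2 111.2] lo [454.4  68.9] hi [545.5 176.8] z 0.0077Traceback (most recent call last):
  File "<stdin>", line 15, in <module>
  File "h.py", line 13, in onplane
    K,R,t=cam(n); C=-R.T@t; d=R.T@np.linalg.inv(K)@np.r_[uv,1.]
          ~~~^^^
  File "h.py", line 4, in cam
    c=camera_model(n); K=np.array([[c['fx'],0,c['cx']],[0,c['fy'],c['cy']],[0,0,1.]])
ValueError: time passes only in moves, steps and waits
```

View pics/crop.png

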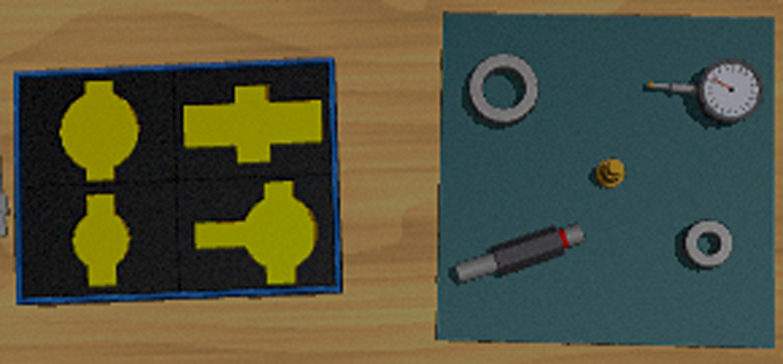

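```bash
sed -i 's/^import numpy as np, cv2/import numpy as np, cv2, functools/; s/^def cam/@functools.lru_cache(None)\ndef cam/' h.py; python3 - <<'E'
from h import *
p,d=snapshot('top')
hsv=cv2.cvtColor(p,cv2.COLOR_RGB2HSV); m=cv2.inRange(hsv,(22,150,80),(38,255,255)); m[:100]=0;m[240:]=0
n,l,st,ce=cv2.connectedComponentsWithStats(m)
for i in range(1,n):
    if st[i,4]<100 or st[i,0]<180 or st[i,0]>310: continue
    v,u=np.nonzero(l==i); Q=np.array([onplane('top',[a,b],.0085)[:2] for a,b in zip(u,v)])*1000
    print('floor',ce[i].round(1),'mean',Q.mean(0).round(1),'mid',((Q.min(0)+Q.max(0))/2).round(1))
for k in('plug_gauge','small_ring','large_ring','indicator','sample'):
    for s in silhouettes('top',k)[:2]:
        P=cloud('top',d,np.array(s['pixels'])); P=P[P[:,2]>.008]*1000
        if len(P)<9: continue
        c=P[:,:2].mean(0); w,V=np.linalg.eigh(np.cov((P[:,:2]-c).T)); a=V[:,1]
        T=P[P[:,2]>np.percentile(P[:,2],90)-6]
        e,rr=cv2.minEnclosingCircle(T[:,:2].astype(np.float32))
        print(k,np.round(s['uv']),'mean',c.round(1),'mm',((P.min(0)+P.max(0))/2).round(1),'ext',np.ptp(P,0).round(0),'ang',np.degrees(np.arctan2(a[1],a[0])).round(1),'top circ',np.round(e,1),round(rr,1))
# indicator case->stem and plug ends by pixel, at axis height
w=lambda u,v,z:(onplane('top',[u,v],z)[:2]*1000).round(1)
c=lambda x,y:(180+x/2.7,100+y/2.7)
print('ind face',w(*c(729,91),.027),'tip',w(*c(648,86),.013)); print('plug ends',w(*c(452,274),.015),w(*c(582,233),.015))
E
```

```text
floor [216.4 148.1] mean [597.1 263.9] mid [597.5 263.6]
floor [273.  145.5] mean [599.3 123.8] mid [599.3 123.8]
floor [278.7 185.9] mean [499.3 111.2] mid [499.9 122.9]
floor [217.  188.4] mean [497.1 262.7] mid [497.1 262.8]
plug_gauge [374. 193.] mean [ 473.8 -114.5] mm [ 474.  -113.5   21.2] ext [ 44. 111.  21.] ang 106.7 top circ [ 474.1 -113.3] 57.4
small_ring [444. 186.] mean [ 477.  -278.2] mm [ 477.2 -278.5   18.8] ext [39. 42. 22.] ang 103.9 top circ [ 477.1 -278.9] 20.8
small_ring [405. 165.] mean [ 541.9 -195.5] mm [ 543.4 -197.1   27.3] ext [21. 22. 38.] ang 51.5 top circ [ 545.1 -197.3] 6.2
large_ring [365. 130.] mean [ 621.  -103.8] mm [ 621.3 -104.5   19.3] ext [62. 63. 22.] ang 158.3 top circ [ 621.3 -104.1] 31.5
indicator [453. 135.] mean [ 612.9 -301.8] mm [ 612.9 -292.8   20.3] ext [54. 79. 25.] ang 87.5 top circ [ 613.3 -302.9] 29.6
indicator [457. 264.] mean [ 296.3 -309. ] mm [ 280.7 -308.3   18.7] ext [90. 57. 21.] ang -151.2 top circ [ 299.  -308.4] 28.5
sample [404. 166.] mean [ 542.6 -195.7] mm [ 544.2 -198.1   27.2] ext [23. 24. 38.] ang 48.7 top circ [ 545.6 -197.8] 6.9
ind face [ 611.  -303.2] tip [ 620.9 -234.8]
plug ends [456.2 -54.4] [ 489.7 -170.8]
```

Call:
{"method": "move_arm", "body": {"steps": [0,0,-1.052,0.344,-0.6475,-0.1,0.75,0,0,-1.052,0.344,-0.6475,-0.1,0.75,0,0,-1.052,0.344,-0.6475,-0.1,0.75,0,0,-1.052,0.344,-0.6475,-0.1,0.75,0,0,-1.052,0.344,-0.6475,-0.1,0.75,0,0,-1.052,0.344,-0.6475,-0.1,0.75,0,0,-1.052,0.344,-0.6475,-0.1,0.75,0,0,-1.052,0.344,-0.6475,-0.1,0.75,0,0,-1.052,0.344,-0.6475,-0.1,0.75,0,0,-1.052,0.344,-0.6475,-0.1,0.75,0,0,-1.052,0.344,-0.6475,-0.1,0.75,0,0,-1.052,0.344,-0.6475,-0.1,0.75]}}

```text
time: 3.05
tool_pos: [0.4092, 0.0074, 0.1386]
ee_rot: [3.14, 0.0, 1.851]
wrist_force: [-0.3, 0.7, -0.5]
width: 0.0705
finger_force: 0.0
```

Call:
{"method": "move_arm", "body": {"steps": [0,0,0,0.0645,-0.1205,-0.0386,0.75,0,0,0,0.0645,-0.1205,-0.0386,0.75,0,0,0,0.0645,-0.1205,-0.0386,0.75,0,0,0,0.0645,-0.1205,-0.0386,0.75,0,0,0,0.0645,-0.1205,-0.0386,0.75]}}

```text
time: 3.55
tool_pos: [0.4727, -0.1113, 0.0992]
ee_rot: [-3.14, -0.002, 1.85]
wrist_force: [-0.4, 0.4, 0.3]
width: 0.0702
finger_force: 0.0
```

Call:
{"method": "move_arm", "body": {"steps": [0,0,0,0.001,-0.001,-0.04,0.75,0,0,0,0.001,-0.001,-0.07,0.75,0,0,0,0.001,-0.001,-0.077,0.75,0,0,0,0.001,-0.001,-0.077,0.75,0,0,0,0.001,-0.001,-0.077,0,0,0,0,0.001,-0.001,-0.077,0,0,0,0,0.001,-0.001,-0.077,0,0,0,0,0.001,-0.001,-0.077,0,0,0,0,0.001,-0.001,-0.077,0,0,0,0,0.001,-0.001,-0.077,0,0,0,0,0.001,-0.001,-0.077,0,0,0,0,0.001,-0.001,-0.077,0]}}

```text
time: 4.75
tool_pos: [0.4738, -0.1121, 0.023]
ee_rot: [-3.141, 0.0, 1.852]
wrist_force: [-1.5, 0.2, 3.5]
width: 0.0264
finger_force: 30.0
```

Call:
{"method": "move_arm", "body": {"steps": [0,0,0,0,0,0.03,0,0,0,0,0,0,0.065,0,0,0,-0.05,0.01,0.02,0.08,0,0,0,-0.1,0.03,0.055,0.08,0,0,0,-0.15,0.05,0.095,0.08,0,0,0,-0.2,0.07,0.135,0.08,0,0,0,-0.25,0.09,0.175,0.08,0,0,0,-0.266,0.11,0.21,0.08,0,0,0,-0.266,0.122,0.23,0.08,0,0,0,-0.266,0.1255,0.236,0.08,0,0,0,-0.266,0.1255,0.236,0.08,0,0,0,-0.266,0.1255,0.236,0.08,0]}}

```text
time: 5.95
tool_pos: [0.5988, 0.123, 0.1021]
ee_rot: [-3.14, 0.001, 1.585]
wrist_force: [-0.1, -0.1, -2.0]
width: 0.026
finger_force: 30.0
```

```bash
python3 - <<'E'
from h import *
p,d=snapshot('top'); q,_=snapshot('side')
a=cv2.resize(p[90:240,170:370],(800,600)); cv2.imwrite('pics/c1.png',cv2.resize(np.hstack([a,cv2.resize(q[60:300,240:480],(600,600))]),(800,343))[...,::-1])
E
```

```text
(no output)
```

View pics/c1.png

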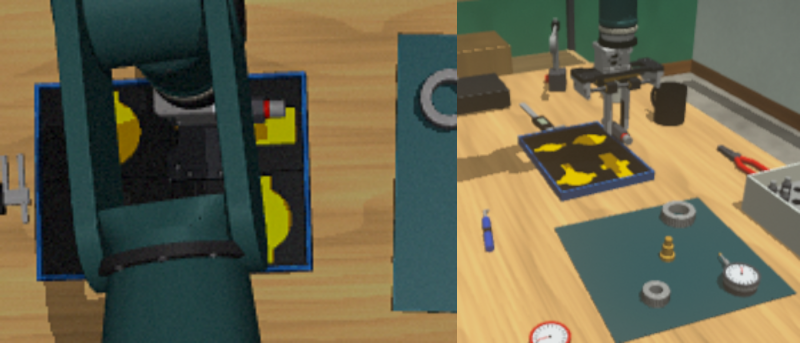

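Call:
{"method": "move_arm", "body": {"steps": [0,0,0,0.0005,0.0005,-0.035,0,0,0,0,0.0005,0.0005,-0.06,0,0,0,0,0.0005,0.0005,-0.068,0,0,0,0,0.0005,0.0005,-0.071,0,0,0,0,0.0005,0.0005,-0.073,0,0,0,0,0.0005,0.0005,-0.0735,0]}}

```text
time: 6.65
tool_pos: [0.6011, 0.1244, 0.0309]
ee_rot: [3.139, -0.0, 1.585]
wrist_force: [0.5, -0.2, -2.7]
width: 0.026
finger_force: 30.0
```

Call:
{"method": "move_arm", "body": {"steps": [0,0,0,0,0,0,0,0,0,0,0,0,-0.001,0,0,0,0,0,0,-0.001,0]}}

```text
time: 6.95
tool_pos: [0.6003, 0.1246, 0.0288]
ee_rot: [3.141, -0.0, 1.586]
wrist_force: [-0.5, -0.1, -2.2]
width: 0.0262
finger_force: 30.0
```

Call:
{"method": "move_arm", "body": {"steps": [0,0,0,-0.0005,-0.0005,-0.001,0,0,0,0,-0.0005,-0.0005,-0.001,0,0,0,0,-0.0005,-0.0005,-0.001,0]}}

```text
time: 7.25
tool_pos: [0.6, 0.1243, 0.0281]
ee_rot: [3.14, -0.001, 1.586]
wrist_force: [-0.2, 1.3, 0.9]
width: 0.0258
finger_force: 30.0
```

Call:
{"method": "move_arm", "body": {"steps": [0,0,0,0,0,0,0.38,0,0,0,0,0,0,0.38,0,0,0,0,0,0,0.38,0,0,0,0,0,0.02,0.38,0,0,0,0,0,0.06,0.4,0,0,0,0.005,-0.03,0.072,0.85,0,0,0,0.01,-0.08,0.072,0.85,0,0,0,0.02,-0.13,0.072,0.85,0,0,0,0.0212,-0.18,0.072,0.85,0,0,0,0.0212,-0.22,0.072,0.85,0,0,0,0.0212,-0.2283,0.072,0.85,0,0,0,0.0212,-0.2283,0.072,0.85]}}

```text
time: 8.45
tool_pos: [0.6204, -0.1058, 0.099]
ee_rot: [-3.141, -0.0, 1.583]
wrist_force: [-0.1, -0.4, 0.7]
width: 0.08
finger_force: 0.0
```

```bash
python3 - <<'E'
from h import *
p,d=snapshot('top')
cv2.imwrite('pics/c2.png',cv2.resize(p[100:235,180:470],(783,364))[...,::-1])
E
```

```text
(no output)
```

View pics/c2.png

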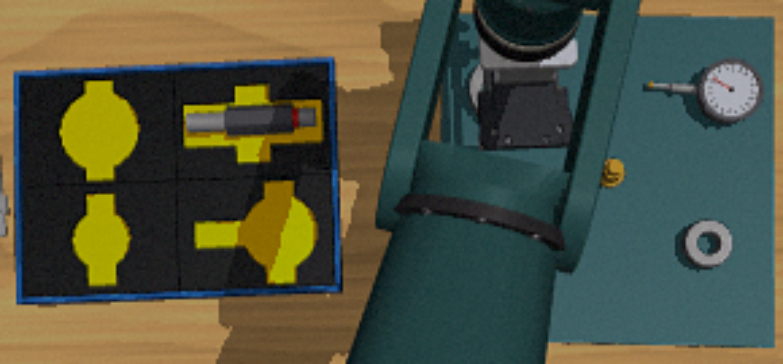

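Call:
{"method": "move_arm", "body": {"steps": [0,0,0,0.0005,0.001,-0.04,0.85,0,0,0,0.0005,0.001,-0.068,0.85,0,0,0,0.0005,0.001,-0.076,0.85,0,0,0,0.0005,0.001,-0.076,0.85,0,0,0,0.0005,0.001,-0.076,0.4,0,0,0,0.0005,0.001,-0.076,0.4,0,0,0,0.0005,0.001,-0.076,0.4,0,0,0,0.0005,0.001,-0.076,0.4,0,0,0,0.0005,0.001,-0.076,0.4]}}

```text
time: 9.4
tool_pos: [0.622, -0.1034, 0.0255]
ee_rot: [3.139, 0.0, 1.586]
wrist_force: [-2.2, 1.9, 6.2]
width: 0.06
finger_force: 30.0
```

Call:
{"method": "move_arm", "body": {"steps": [0,0,0,0,0,0.03,0.4,0,0,0,0,0.01,0.065,0.4,0,0,0,0,0.035,0.08,0.4,0,0,0,-0.005,0.075,0.08,0.4,0,0,0,-0.01,0.12,0.08,0.4,0,0,0,-0.015,0.165,0.08,0.4,0,0,0,-0.018,0.21,0.08,0.4,0,0,0,-0.02,0.255,0.08,0.4,0,0,0,-0.022,0.3,0.08,0.4,0,0,0,-0.024,0.34,0.08,0.4,0,0,0,-0.0247,0.362,0.08,0.4,0,0,0,-0.0247,0.367,0.08,0.4]}}

```text
time: 10.6
tool_pos: [0.5953, 0.2665, 0.102]
ee_rot: [-3.14, -0.0, 1.589]
wrist_force: [-0.2, -0.7, -3.6]
width: 0.0602
finger_force: 30.0
```

Call:
{"method": "move_arm", "body": {"steps": [0,0,0,0,0,0,0.4,0,0,0,0,0,-0.035,0.4,0,0,0,0,0,-0.06,0.4,0,0,0,0,0,-0.068,0.4,0,0,0,0,0,-0.068,0.4,0,0,0,0,0,-0.068,0.4]}}

```text
time: 11.2
tool_pos: [0.5977, 0.2631, 0.0367]
ee_rot: [3.139, -0.001, 1.584]
wrist_force: [0.5, 1.0, -3.1]
width: 0.0598
finger_force: 30.0
```

Call:
{"method": "move_arm", "body": {"steps": [0,0,0,0,0.0005,-0.002,0.4,0,0,0,0,0.0005,-0.004,0.4,0,0,0,0,0.0005,-0.005,0.4,0,0,0,0,0.0005,-0.005,0.4]}}

```text
time: 11.6
tool_pos: [0.5966, 0.2643, 0.0306]
ee_rot: [3.141, -0.0, 1.586]
wrist_force: [0.4, 0.2, -4.0]
width: 0.0598
finger_force: 30.0
```

Call:
{"method": "move_arm", "body": {"steps": [0,0,0,0.0005,0,-0.001,0.4,0,0,0,0.0005,0,-0.002,0.4,0,0,0,0.0005,0,-0.002,0.4,0,0,0,0.0005,0,-0.002,0.4]}}

```text
time: 12.0
tool_pos: [0.5967, 0.2644, 0.0305]
ee_rot: [-3.142, -0.0, 1.586]
wrist_force: [-4.6, -0.7, 6.2]
width: 0.0597
finger_force: 30.0
```

Call:
{"method": "move_arm", "body": {"steps": [0,0,0,0,0,0,0.7,0,0,0,0,0,0,0.7,0,0,0,0,0,0,0.7,0,0,0,0,0,0.01,0.7,0,0,0,0,0,0.03,0.7,0,0,0,0,0,0.06,0.7,0,0,0,-0.01,-0.05,0.07,0.7,0,0,0,-0.02,-0.1,0.07,0.7,0,0,0,-0.03,-0.145,0.07,0.7,0,0,0,-0.04,-0.19,0.07,0.7,0,0,0,-0.05,-0.235,0.07,0.7,0,0,0,-0.06,-0.28,0.07,0.7]}}

```text
time: 13.2
tool_pos: [0.5368, -0.0175, 0.0994]
ee_rot: [3.139, 0.0, 1.586]
wrist_force: [0.7, 0.6, 0.3]
width: 0.0656
finger_force: 0.0
```

```bash
python3 - <<'E'
from h import *
print(get_obs()['tool_pos'])
p,d=snapshot('top')
cv2.imwrite('pics/c3.png',cv2.resize(p[100:235,180:470],(783,364))[...,::-1])
E
```

```text
[ 0.53684622 -0.01752741  0.09941612]
```

View pics/c3.png

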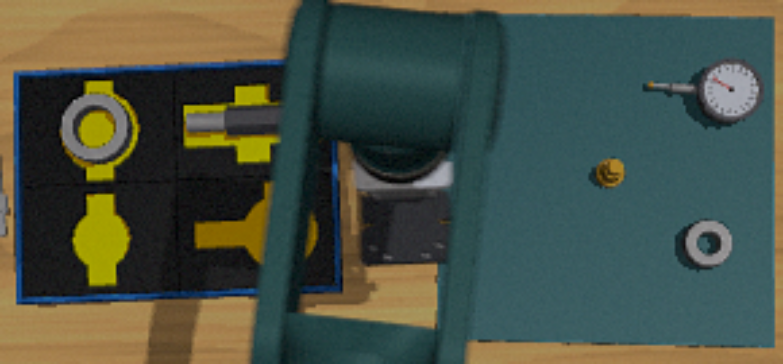

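Call:
{"method": "move_arm", "body": {"steps": [0,0,0,-0.01,-0.045,0,0.7,0,0,0,-0.02,-0.09,0,0.7,0,0,0,-0.03,-0.135,0,0.7,0,0,0,-0.04,-0.18,0,0.7,0,0,0,-0.05,-0.225,0,0.7,0,0,0,-0.0595,-0.255,0,0.7,0,0,0,-0.0595,-0.262,-0.01,0.7,0,0,0,-0.0595,-0.262,-0.03,0.7,0,0,0,-0.0595,-0.262,-0.04,0.7,0,0,0,-0.0595,-0.262,-0.04,0.7]}}

```text
time: 14.25
tool_pos: [0.4766, -0.276, 0.0561]
ee_rot: [-3.138, -0.003, 1.587]
wrist_force: [0.0, 0.6, -0.1]
width: 0.0658
finger_force: 0.0
```

Call:
{"method": "move_arm", "body": {"steps": [0,0,0,0.0005,-0.0012,-0.02,0.7,0,0,0,0.0005,-0.0012,-0.033,0.7,0,0,0,0.0005,-0.0012,-0.033,0.7,0,0,0,0.0005,-0.0012,-0.033,0.7,0,0,0,0.0005,-0.0012,-0.033,0.2,0,0,0,0.0005,-0.0012,-0.033,0.2,0,0,0,0.0005,-0.0012,-0.033,0.2,0,0,0,0.0005,-0.0012,-0.033,0.2,0,0,0,0.0005,-0.0012,-0.033,0.2]}}

```text
time: 15.15
tool_pos: [0.4781, -0.2792, 0.0258]
ee_rot: [3.141, 0.0, 1.586]
wrist_force: [-0.4, 0.9, 2.6]
width: 0.0384
finger_force: 30.0
```

Call:
{"method": "move_arm", "body": {"steps": [0,0,0,0,0,0.015,0.2,0,0,0,0,0,0.03,0.2,0,0,0,0,0,0.03,0.2]}}

```text
time: 15.45
tool_pos: [0.4799, -0.2803, 0.059]
ee_rot: [3.136, 0.004, 1.586]
wrist_force: [0.7, -0.5, -0.2]
width: 0.0386
finger_force: 30.0
```

```bash
python3 - <<'E'
from h import *
o=get_obs();print(o['tool_pos'],o['width'],o['finger_force'],o['wrist_force'],o['wrist_torque'])
q,_=snapshot('side')
cv2.imwrite('pics/s4.png',cv2.resize(q[180:300,300:460],(800,600),interpolation=cv2.INTER_CUBIC)[...,::-1])
E
```

```text
[ 0.47993379 -0.28033427  0.0589996 ] 0.03859716938517398 29.999719964980613 [ 0.74434278 -0.51390445 -0.24133251] [-0.07371283 -0.0361972  -0.02080939]
```

View pics/s4.png

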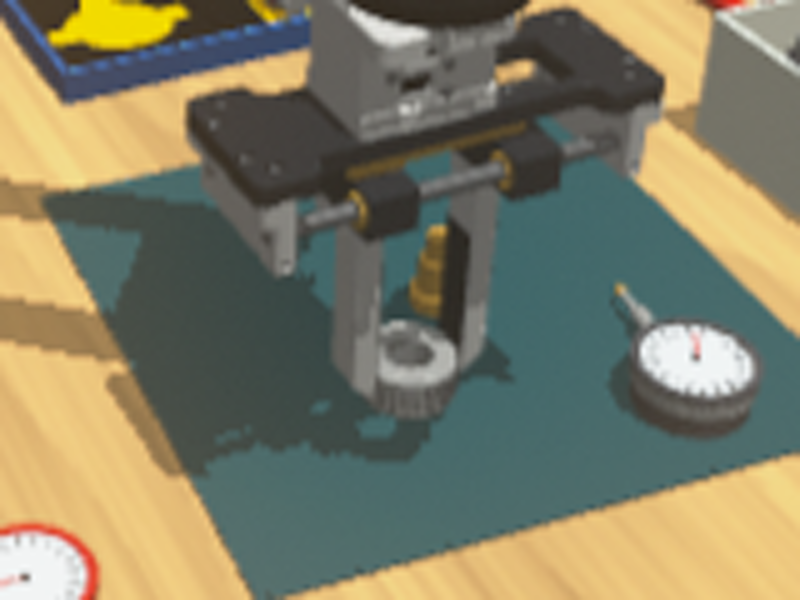

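```bash
python3 - <<'E'
from h import *
for n in range(2):
  q,_=snapshot('side')
  o=get_obs(); print('tcp',o['tool_pos'].round(4))
  print('bore top',onplane('side',[382.4,250],.056))
  s=silhouettes('side','small_ring')[0]; P=cloud('side',_,np.array(s['pixels'])); print(s['score'],s['uv'])
  T=P[abs(P[:,2]-np.percentile(P[:,2],95))<.006]; print(np.percentile(P,[2,50,98],axis=0).round(4),'top mid',((T.min(0)+T.max(0))/2).round(4))
E
```

```text
tcp [ 0.4786 -0.2794  0.0565]
bore top [ 0.48276284 -0.28309807  0.056     ]
0.84 [380.3, 248.7]
[[ 0.4616 -0.3023  0.0381]
 [ 0.4797 -0.2919  0.0539]
 [ 0.4967 -0.2647  0.0576]] top mid [ 0.48   -0.2825  0.0547]
tcp [ 0.4777 -0.2788  0.0551]
bore top [ 0.48276284 -0.28309807  0.056     ]
0.65 [382.8, 251.6]
[[ 0.4594 -0.3016  0.0361]
 [ 0.4789 -0.2906  0.0512]
 [ 0.4959 -0.2645  0.0552]] top mid [ 0.479  -0.2816  0.0524]
```

Call:
{"method": "move_arm", "body": {"steps": [0,0,0,0,0,0.025,0.2,0,0,0,0,0.02,0.045,0.2,0,0,0,0,0.055,0.045,0.2,0,0,0,0.003,0.1,0.045,0.2,0,0,0,0.006,0.147,0.045,0.2,0,0,0,0.009,0.195,0.045,0.2,0,0,0,0.012,0.243,0.045,0.2,0,0,0,0.015,0.291,0.045,0.2,0,0,0,0.018,0.339,0.045,0.2,0,0,0,0.0197,0.387,0.045,0.2,0,0,0,0.0197,0.435,0.045,0.2,0,0,0,0.0197,0.48,0.045,0.2]}}

```text
time: 16.9
tool_pos: [0.4969, 0.2031, 0.0996]
ee_rot: [-3.141, 0.0, 1.586]
wrist_force: [0.5, -0.1, -1.0]
width: 0.0386
finger_force: 30.0
```

Call:
{"method": "move_arm", "body": {"steps": [0,0,0,0,0.035,0,0.2,0,0,0,0,0.055,0,0.2,0,0,0,0,0.063,0,0.2,0,0,0,0,0.063,-0.02,0.2,0,0,0,0,0.063,-0.045,0.2,0,0,0,0,0.063,-0.06,0.2,0,0,0,0,0.063,-0.062,0.2,0,0,0,0,0.063,-0.062,0.2,0,0,0,0,0.063,-0.062,0.2]}}

```text
time: 17.8
tool_pos: [0.4986, 0.264, 0.0396]
ee_rot: [3.139, -0.001, 1.585]
wrist_force: [0.4, 0.2, -1.5]
width: 0.0391
finger_force: 30.0
```

Call:
{"method": "move_arm", "body": {"steps": [0,0,0,-0.0005,0,-0.003,0.2,0,0,0,-0.0005,0,-0.005,0.2,0,0,0,-0.0005,0,-0.006,0.2,0,0,0,-0.0005,0,-0.006,0.2,0,0,0,-0.0005,0,-0.006,0.2]}}

```text
time: 18.3
tool_pos: [0.4972, 0.2641, 0.0324]
ee_rot: [3.141, 0.0, 1.586]
wrist_force: [0.0, -0.4, -1.2]
width: 0.0383
finger_force: 30.0
```

Call:
{"method": "move_arm", "body": {"steps": [0,0,0,0,0,-0.001,0.2,0,0,0,0,0,-0.002,0.2,0,0,0,0,0,-0.002,0.2,0,0,0,0,0,-0.002,0.2]}}

```text
time: 18.7
tool_pos: [0.4973, 0.2641, 0.0309]
ee_rot: [3.141, -0.0, 1.586]
wrist_force: [-1.0, -0.5, 2.6]
width: 0.0386
finger_force: 30.0
```

Call:
{"method": "move_arm", "body": {"steps": [0,0,0,0,0,0,0.55,0,0,0,0,0,0,0.55,0,0,0,0,0,0,0.55,0,0,0,0,0,0.01,0.55,0,0,0,0,0,0.03,0.55,0,0,0,0,0,0.06,0.6,0,0,-0.03,0.01,-0.047,0.075,0.85,0,0,-0.06,0.02,-0.094,0.075,0.85,0,0,-0.09,0.03,-0.141,0.075,0.85,0,0,-0.142,0.04,-0.188,0.075,0.85,0,0,-0.142,0.05,-0.235,0.075,0.85,0,0,-0.142,0.06,-0.282,0.075,0.85]}}

```text
time: 19.9
tool_pos: [0.5576, -0.0199, 0.1064]
ee_rot: [3.14, -0.0, 1.444]
wrist_force: [0.2, 0.8, 0.0]
width: 0.0799
finger_force: 0.0
```

```bash
python3 - <<'E'
from h import *
p,d=snapshot('top')
cv2.imwrite('pics/c5.png',cv2.resize(p[100:235,180:470],(783,364),interpolation=cv2.INTER_CUBIC)[...,::-1])
c=lambda P:P
# indicator: bright stem pixels & case, PCA of stem
s=[x for x in silhouettes('top','indicator') if x['uv'][1]<200 and x['uv'][0]>400][0]
P=cloud('top',d,np.array(s['pixels']))*1000; H=P[P[:,2]>20]; L=P[(P[:,2]>8)&(P[:,1]>-268)]
e,r=cv2.minEnclosingCircle(H[:,:2].astype(np.float32)); m=L[:,:2].mean(0); print('case',e,r,H[:,:2].mean(0),'stem mean',m,len(L),'ang',np.degrees(np.arctan2(m[1]-e[1],m[0]-e[0])))
E
```

```text
Traceback (most recent call last):
IndexError: list index out of range
```

View pics/c5.png

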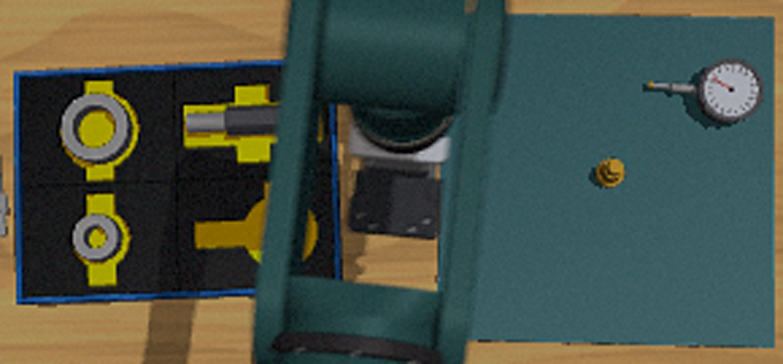

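Call:
{"method": "move_arm", "body": {"steps": [0,0,0,0.01,-0.045,0,0.85,0,0,0,0.02,-0.09,0,0.85,0,0,0,0.03,-0.135,0,0.85,0,0,0,0.04,-0.18,0,0.85,0,0,0,0.05,-0.225,0,0.85,0,0,0,0.0552,-0.265,0,0.85,0,0,0,0.0552,-0.285,0,0.85,0,0,0,0.0552,-0.285,-0.03,0.85,0,0,0,0.0552,-0.285,-0.045,0.85,0,0,0,0.0552,-0.285,-0.045,0.85,0,0,0,0.0552,-0.285,-0.045,0.85]}}

```text
time: 21.1
tool_pos: [0.6123, -0.3014, 0.0602]
ee_rot: [-3.141, -0.001, 1.445]
wrist_force: [1.2, -0.1, -0.8]
width: 0.0799
finger_force: 0.0
```

Call:
{"method": "move_arm", "body": {"steps": [0,0,0,0,-0.0005,-0.025,0.85,0,0,0,0,-0.0005,-0.037,0.85,0,0,0,0,-0.0005,-0.037,0.85,0,0,0,0,-0.0005,-0.037,0.85,0,0,0,0,-0.0005,-0.037,0.35,0,0,0,0,-0.0005,-0.037,0.35,0,0,0,0,-0.0005,-0.037,0.35,0,0,0,0,-0.0005,-0.037,0.35,0,0,0,0,-0.0005,-0.037,0.35]}}

```text
time: 22.0
tool_pos: [0.6127, -0.3037, 0.0241]
ee_rot: [3.14, 0.0, 1.444]
wrist_force: [-0.3, -0.3, 2.2]
width: 0.0552
finger_force: 30.0
```

Call:
{"method": "move_arm", "body": {"steps": [0,0,0,0,0,0.02,0.35,0,0,0,0,0,0.05,0.35,0,0,0,0,0,0.06,0.35,0,0,0,0,0,0.06,0.35,0,0,0,0,0,0.06,0.35]}}

```text
time: 22.5
tool_pos: [0.6119, -0.3031, 0.082]
ee_rot: [-3.14, -0.001, 1.444]
wrist_force: [-0.6, -0.7, -2.5]
width: 0.055
finger_force: 30.0
```

```bash
python3 - <<'E'
from h import *
q,d=snapshot('side'); p,_=snapshot('top')
a=cv2.resize(q[160:280,370:530],(800,600),interpolation=cv2.INTER_CUBIC)
cv2.imwrite('pics/s6.png',a[...,::-1])
for s in silhouettes('side','indicator')[:3]:
    if s['uv'][0]<350: continue
    P=cloud('side',d,np.array(s['pixels']))*1000; print(s['uv'],s['score'],np.percentile(P,[3,50,97],axis=0).round(1))
o=get_obs(); print(o['tool_pos'],o['width'])
E
```

```text
[442.5, 234.8] 0.75 [[ 585.8 -332.4   62.7]
 [ 609.5 -315.2   84.9]
 [ 639.8 -280.1   87.3]]
[ 0.6113883  -0.30283704  0.08096033] 0.054997938246693766
```

View pics/s6.png

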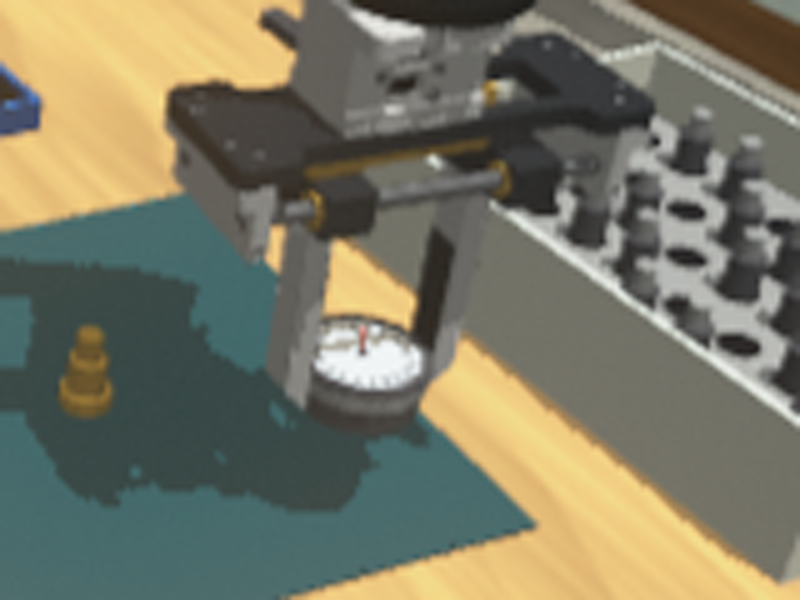

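Call:
{"method": "move_arm", "body": {"steps": [0,0,0,0,0,0.02,0.35,0,0,0.03,-0.005,0.02,0.025,0.35,0,0,0.06,-0.015,0.055,0.025,0.35,0,0,0.09,-0.03,0.1,0.025,0.35,0,0,0.12,-0.043,0.145,0.025,0.35,0,0,0.142,-0.056,0.19,0.025,0.35,0,0,0.142,-0.069,0.235,0.025,0.35,0,0,0.142,-0.082,0.28,0.025,0.35,0,0,0.142,-0.094,0.325,0.025,0.35,0,0,0.142,-0.105,0.37,0.025,0.35,0,0,0.142,-0.112,0.395,0.025,0.35,0,0,0.142,-0.112,0.4055,0.025,0.35]}}

```text
time: 23.85
tool_pos: [0.4988, 0.1043, 0.1074]
ee_rot: [-3.14, -0.0, 1.589]
wrist_force: [0.1, -1.1, -1.8]
width: 0.0552
finger_force: 30.0
```

Call:
{"method": "move_arm", "body": {"steps": [0,0,0,0,0,0,0.35,0,0,0,0,0,-0.02,0.35,0,0,0,0,0,-0.05,0.35,0,0,0,0,0,-0.05,0.35,0,0,0,0,0,-0.05,0.35]}}

```text
time: 24.35
tool_pos: [0.5003, 0.1006, 0.0578]
ee_rot: [-3.14, 0.001, 1.584]
wrist_force: [-0.7, -0.7, -1.1]
width: 0.055
finger_force: 30.0
```

```bash
python3 - <<'E'
from h import *
q,d=snapshot('side'); p,_=snapshot('top')
a=cv2.resize(q[130:205,270:390],(800,500),interpolation=cv2.INTER_CUBIC);b=cv2.resize(p[110:230,170:330],(400,300),interpolation=cv2.INTER_CUBIC)
cv2.imwrite('pics/s7.png',np.vstack([cv2.resize(a,(400,250)),b])[...,::-1])
o=get_obs(); print(o['tool_pos'],o['width'])
E
```

```text
[0.50174094 0.10125086 0.0597432 ] 0.05506264231200982
```

View pics/s7.png

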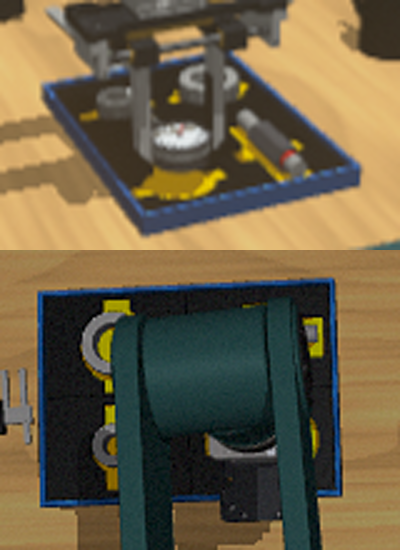

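Call:
{"method": "move_arm", "body": {"steps": [0,0,0,-0.0005,0.0005,-0.015,0.35,0,0,0,-0.0005,0.0005,-0.022,0.35,0,0,0,-0.0005,0.0005,-0.026,0.35,0,0,0,-0.0005,0.0005,-0.027,0.35,0,0,0,-0.0005,0.0005,-0.027,0.35]}}

```text
time: 24.95
tool_pos: [0.5002, 0.1025, 0.0317]
ee_rot: [3.141, -0.0, 1.586]
wrist_force: [-0.2, 0.5, -2.1]
width: 0.0553
finger_force: 30.0
```

Call:
{"method": "move_arm", "body": {"steps": [0,0,0,0,-0.0005,-0.001,0.35,0,0,0,0,-0.0005,-0.002,0.35,0,0,0,0,-0.0005,-0.002,0.35,0,0,0,0,-0.0005,-0.002,0.35]}}

```text
time: 25.35
tool_pos: [0.4999, 0.102, 0.0294]
ee_rot: [3.141, -0.0, 1.586]
wrist_force: [-0.0, -0.2, -1.9]
width: 0.0553
finger_force: 30.0
```

Call:
{"method": "move_arm", "body": {"steps": [0,0,0,0,0,-0.001,0.35,0,0,0,0,0,-0.001,0.35,0,0,0,0,0,-0.001,0.35]}}

```text
time: 25.65
tool_pos: [0.5001, 0.1021, 0.029]
ee_rot: [3.141, -0.0, 1.586]
wrist_force: [-2.1, -0.2, 4.5]
width: 0.0554
finger_force: 30.0
```

Contact at the expected floor height. Release, retreat well clear and check.

Call:
{"method": "move_arm", "body": {"steps": [0,0,0,0,0,0,0.68,0,0,0,0,0,0,0.68,0,0,0,0,0,0,0.68,0,0,0,0,0,0.01,0.68,0,0,0,0,0,0.03,0.68,0,0,0,0,0,0.07,0.68,0,0,0,-0.03,0,0.11,0.68,0,0,0,-0.07,0,0.14,0.68,0,0,0,-0.11,-0.03,0.14,0.68,0,0,0,-0.14,-0.07,0.14,0.68,0,0,0,-0.16,-0.11,0.14,0.68,0,0,0,-0.16,-0.15,0.14,0.68]}}

```text
time: 26.85
tool_pos: [0.3382, -0.0487, 0.1695]
ee_rot: [3.138, 0.001, 1.587]
wrist_force: [0.1, 0.1, 0.6]
width: 0.064
finger_force: 0.0
```

Call:
{"method": "move_arm", "body": {"steps": [0,0,0,0,-0.05,0,0.68,0,0,0,0,-0.1,0,0.68,0,0,0,0,-0.13,0,0.68,0,0,0,0,-0.13,0,0.68,0,0,0,0,-0.13,0,0.68,0,0,0,0,-0.13,0,0.68]}}

```text
time: 27.45
tool_pos: [0.34, -0.177, 0.1686]
ee_rot: [3.141, -0.0, 1.587]
wrist_force: [0.4, 0.6, 0.5]
width: 0.0645
finger_force: 0.0
```

```bash
python3 - <<'E'
from h import *
p,d=snapshot('top')
cv2.imwrite('pics/f.png',cv2.resize(p[110:230,170:330],(800,600),interpolation=cv2.INTER_CUBIC)[...,::-1])
I=dict(plug_gauge=(599.3,123.8),small_ring=(497.1,262.8),large_ring=(597.3,263.7),indicator=(499.8,101.3),sample=(545.5,-197.5))
for k,c in I.items():
    for s in silhouettes('top',k):
        if k!='sample' and s['uv'][0]>310: continue
        P=cloud('top',d,np.array(s['pixels']))*1000; 
        if len(P)<5: continue
        z=np.percentile(P[:,2],90); T=P[P[:,2]>z-5]; print(k,round(s['score'],2),len(P),'topz',z.round(1),'mid',((T.min(0)+T.max(0))/2)[:2].round(1),'ext',np.ptp(T,0)[:2].round(0),'target',c)
E
```

```text
plug_gauge 0.62 458 topz 33.0 mid [600.6 122.3] ext [ 20. 114.] target (599.3, 123.8)
small_ring 0.73 244 topz 29.7 mid [498.7 262.7] ext [39. 40.] target (497.1, 262.8)
large_ring 0.96 448 topz 31.6 mid [597.  263.5] ext [61. 61.] target (597.3, 263.7)
indicator 0.8 509 topz 33.9 mid [500.9 101.7] ext [54. 55.] target (499.8, 101.3)
sample 0.5 498 topz 33.9 mid [500.9 101.7] ext [54. 55.] target (545.5, -197.5)
```

View pics/f.png

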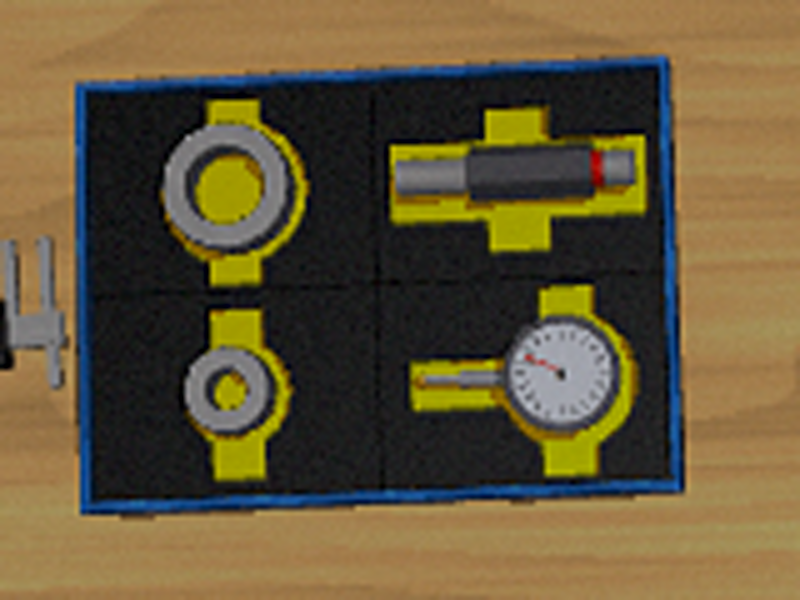

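All four gauges lie in their own cut-outs: large ring (228,188), plug (515,170), small ring (229,390) and indicator (560,373). Their tops are 5–6.5 mm above the mat values, as expected, and the robot is clear. Nothing went near the brass sample, so I am handing in.

```bash
python3 -c "
from bench import *
print(close_job())"
```

```text
the job is handed in; nothing more can be done
None
```

All four gauges are flat in their own foam cut-outs, measured within about 2 mm of centre, and the job was handed in at about 27 s; no verdict came back, and the brass sample was never touched, though it did not show in the final check.

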